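Rinsed sample bottle onto the slanting drying peg

ROBOT

A 6-joint arm with a two-finger parallel gripper is mounted at the origin on the work surface. World frame = base frame: x ahead of the robot, y to its left, z up, the work surface at z = 0. Lengths are in m, angles in degrees, forces in N, time in s.
With the tool pointing down it reaches from about 0.325 to 0.9 m from the base axis. Payload 3.5 kg.
Tool frame: the origin (TCP) lies midway between the tips of the shut fingers; the grasp point (between the pads) lies behind it (robot.grip_point_offset is the z of the grasp point in the tool frame, in m); z points along the fingers, y is the line along which they close (so a half turn about z gives the same grasp; the last joint's range is limited). The gripper opens to 85 mm and grips with 20 to 120 N. Pads are 22 mm wide; open, the fingers measure 114 mm over their backs; the gripper's body (76 mm by 85 mm) begins 54 mm behind the grasp point. The pads swing forward as they close: fully open they stand 13 mm farther back than shut.
Start: joints at [-76.627, 15.837, -1.513, 72.651, 0, 84.076], TCP at [0.207, -0.59, 0.231] pointing down, gripper open.
Joint ranges: [-178.77, 178.77], [-48.84, 107.48], [-61.69, 71.31], [-111.58, 123.2], [-90, 87.43], [-180, 180]. Speed limits (degrees/s): [147.25, 147.25, 180, 180, 180, 180].

INTERFACE

Orientations are given as [roll, pitch, yaw] about the fixed x, y, z axes, in that order (R = Rz(yaw) Ry(pitch) Rx(roll)).
In Python, from cell import robot gives the robot as it stands. The module is installed in compiled form; this text tells all that it offers.
- The arm moves only by the tool servo_tool, never from a script. Its arguments are lists of equal length, an entry for each row: "delta_pos": the shift along the tool's x, y, z in cm, a list of three; "twist": the turn, a rotation vector about the tool's x, y, z in degrees, a list of three. A call has 1 to 12 rows; each row shifts and turns the commanded pose from where the row before left it, along the tool's axes as they then stand; what a row does not reach is not made up. A row lasts 1/8 s, in which the tool goes at most 62.5 mm and 10.7 degrees, less where a joint would pass 70% of its speed; a pose out of reach is approached as far as the arm can. A call with a gripper value outside its range is refused whole. "jaw" is the finger opening in cm, from 0 to 8.54, set as the call begins (left out, the last holds). The fingers move at their own pace and stop on an object; the grip force is fixed at half the most. Time passes only in rows, so rows that do not move let the fingers close. It gives the time, the measured TCP pose, the force, the opening and the grip force at its end, in the units of the state.
- robot.sense(): the state, without advancing time (a new reading comes with each control period).
- robot.get_image(name): name is "side" or "top" or "wrist"; returns a dict with "frame" (384x512x3 uint8, blue, green, red), "mtx" (3x3 intrinsics, pixels), "k1" (the pictures are not rectified: a ray, as slopes to the right and down, at radius r is drawn at 1 + k1 r^2 times it, then the intrinsics apply), "rvec" (rotation vector, rad) and "tvec" (3), from world to camera coordinates, as OpenCV has them. Camera axes: x right, y down, z forward; pixel columns grow to the right and rows downward; lengths in m; the calibration is good to about 2 mm. A picture is of the moment at which its call begins. There is no depth.
- robot.hand_in(): hands the job in; it is judged then, once.
Trained networks look in a picture, given as the dict that the camera call returned (one of the last four; its "shot" number tells which), for a name from the list of things; names that differ only in an ending like _2 or _b are one class to them, and where a whole thing is asked for, a point or a joint stands for the part that bears it (a point fixed in the world has none). Each returns a list of dicts, best first, with "p" (0 to 1); they miss things now and then, are a little off and sometimes report something else, mostly with a low value. They report only what shows in the picture. A call takes as long as a camera call.
- robot.cut_out(picture, query): "pixels" (384x512 bool, what is visible of it) and "at" ([row, column] in pixels, amid what is visible of it).
The state is a dict: "time": time; "qpos": joint angles; "dq": joint speeds; "joint_efforts": joint torques, N m; "position": TCP position; "eef_rot": TCP orientation; "ft_force": force on the tool from outside, world axes, zero at the start; "moment": the same for the moment, N m; "opening": finger opening in m; "finger_force": force on a finger pad.
Only numpy, scipy, OpenCV 4.12 (cv2) and the standard library are available. Lean on these libraries where they do the work, as an engineer would, in place of code of your own. Each camera call takes 0.05 s, during which the arm holds its last target. There are 200 camera calls.

TASK

On the inspection desk, take the rinsed, open sample bottle that lies on its side, tip it mouth-down and slide its neck over the slanting peg of the drying stand until the mouth rests on the collar at the peg's foot. Let go and leave it hanging there to drain; leave the capped bottle where it lies.

Things in the scene. Friction and masses are not known exactly. Their poses are not given: they have to be found in the camera images.
- bottle: open, empty white plastic bottle on its side, mouth roughly towards the robot: square body 60 x 60 x 100 mm long, 15 mm sloping shoulder, round neck 45 mm long (41 mm outside, 34 mm inside diameter, open into the body); 160 mm overall, 0.1 kg. Origin: centre of the square body's underside as it lies (the axis is 30 mm above). x: along the bottle, away from the mouth; y: across; z: up as it lies
- bottle_mouth (a point): centre of the open bottle's mouth, at the end of the neck: 110 mm along -x and 30 mm along z from the bottle's origin; same axes as the bottle
- capped_bottle: bystander: closed, part-filled bottle with the same square body, lying likewise, but with a wide ribbed screw cap (53 mm diameter, 34 mm long) over its neck; 168 mm overall. Origin and axes as for the open bottle
- peg: steel peg on a stand screwed to the desk (base plate 140 x 120 x 10 mm), leaning 45 degrees up and away from the robot: 95 mm long, 25 mm diameter for the first 45 mm, then tapering to 8 mm at the tip. Origin: on its axis at its foot, 60 mm above the desk, on the face of the 60 mm collar where the bottle's mouth rests. z: along the peg to its tip; y: level; x: away from the robot and down

How it is judged:
By the outcome, as a careful person would: the job done as asked, in the order asked, and still so for the second after the job is handed in, with the robot touching nothing.
It also fails if it takes over 35 s, if anything falls off the work surface, if the arm or the gripper's body presses on something with over 40 N, if the wrist force passes 120 N, or if a joint passes its speed limit or range.

## Working session

There is one attempt and no reset: what is moved stays moved. The work goes in short steps, Python scripts to look and compute and a tool call to move; the robot and the scene stay as the last step left them, time stands still between calls to the robot, and variables do not carry over. Pictures are saved under pics/ and viewed, at most 10 in all, crops included, and the job is handed in when it is done.

Besides the shell and the picture viewer there is one more tool, called after "Call:" as name(argument=value, ...) on one line, values as JSON. servo_tool: Moves the arm, as the interface text tells. Its arguments: {"type":"object","properties":{"delta_pos":{"type":"array","items":{"type":"array","items":{"type":"number"}}},"twist":{"type":"array","items":{"type":"array","items":{"type":"number"}}},"jaw":{"type":"number"}},"required":["delta_pos","twist"]}

```bash
mkdir -p pics; cat > h.py <<'E'
import numpy as np, cv2
from cell import robot
from scipy.spatial.transform import Rotation as R
def cam(p):
    return np.array(p['mtx'],float),float(p['k1']),cv2.Rodrigues(np.array(p['rvec'],float))[0],np.array(p['tvec'],float).ravel()
def dist(p):return np.array([float(p['k1']),0,0,0,0])
def proj(p,X):
    return cv2.projectPoints(np.array(X,float).reshape(-1,3),np.array(p['rvec'],float),np.array(p['tvec'],float),np.array(p['mtx'],float),dist(p))[0].reshape(-1,2)
def onz(p,uv,z):
    K,k,Rm,t=cam(p)
    n=cv2.undistortPoints(np.array(uv,float).reshape(-1,1,2),K,dist(p)).reshape(-1,2)
    d=np.c_[n,np.ones(len(n))]@Rm; C=-Rm.T@t
    z=np.broadcast_to(z,len(n))
    return C+d*((z-C[2])/d[:,2])[:,None]
E
python3 - <<'E'
from h import *
ims=[]
for n in('top','side'):
    p=robot.get_image(n); f=p['frame'].copy()
    for q,c in(('bottle',(0,255,0)),('capped_bottle',(0,0,255)),('peg',(255,0,0)),('bottle_mouth',(0,255,255))):
        for i,r in enumerate(robot.cut_out(p,q)[:2]):
            m=r['pixels'].astype(np.uint8); rc=cv2.minAreaRect(np.argwhere(m)[:,::-1].astype(np.float32))
            print(n,q,round(r['p'],2),np.round(r['at']),m.sum(),np.round(cv2.boxPoints(rc)).tolist())
            if i==0: cv2.drawContours(f,cv2.findContours(m,0,1)[0],-1,c,1)
    print(n,np.round(-cam(p)[2].T@cam(p)[3],3))
    cv2.imwrite(f'pics/{n}0.png',f)
s=robot.sense();print({k:s[k] for k in('time','position','eef_rot','opening')},robot.grip_point_offset)
E
```

```text
top bottle 0.91 [181. 247.] 2437 [[226.0, 145.0], [259.0, 142.0], [266.0, 228.0], [233.0, 230.0]]
top capped_bottle 0.89 [173. 377.] 2771 [[352.0, 219.0], [365.0, 131.0], [401.0, 137.0], [388.0, 224.0]]
top capped_bottle 0.18 [181. 246.] 2422 [[226.0, 144.0], [260.0, 142.0], [266.0, 228.0], [233.0, 230.0]]
top peg 0.89 [197. 107.] 1020 [[74.0, 175.0], [102.0, 159.0], [129.0, 205.0], [101.0, 222.0]]
top bottle_mouth 0.81 [181. 248.] 2360 [[227.0, 145.0], [258.0, 142.0], [267.0, 227.0], [235.0, 230.0]]
top [0.439 0.001 0.891]
side bottle 0.67 [206. 242.] 2985 [[198.0, 220.0], [205.0, 178.0], [294.0, 193.0], [287.0, 234.0]]
side capped_bottle 0.75 [147. 284.] 1956 [[245.0, 152.0], [255.0, 122.0], [325.0, 145.0], [315.0, 175.0]]
side capped_bottle 0.66 [287. 167.] 1792 [[129.0, 244.0], [173.0, 225.0], [207.0, 305.0], [163.0, 324.0]]
side peg 0.56 [285. 168.] 1757 [[130.0, 245.0], [174.0, 227.0], [207.0, 305.0], [163.0, 323.0]]
side bottle_mouth 0.69 [204. 238.] 2970 [[198.0, 218.0], [206.0, 177.0], [294.0, 195.0], [285.0, 236.0]]
side [0.268 0.507 0.437]
{'time': 0.5, 'position': array([ 0.20653468, -0.58987489,  0.231299  ]), 'eef_rot': array([-1.79998334e+02, -7.95254993e-04,  1.92964763e+01]), 'opening': 0.08542144164228027} -0.0187
```

View pics/top0.png

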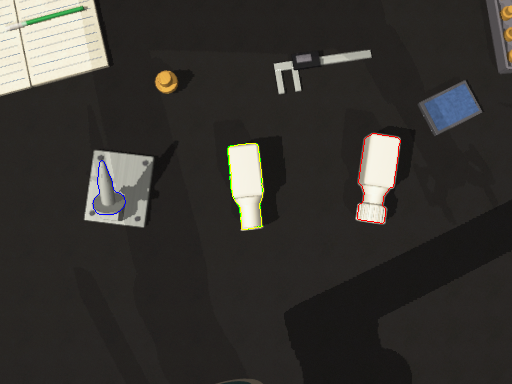

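View pics/side0.png

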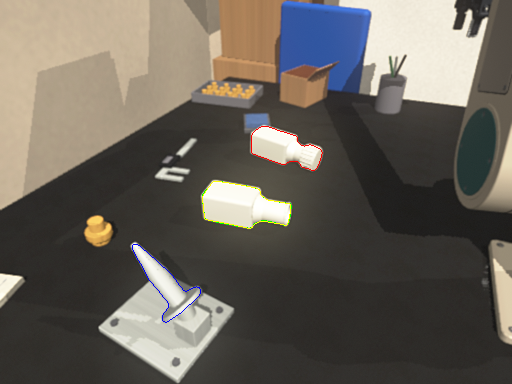

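The top view shows the open bottle at about (247,181) with its mouth near (252,229). The peg's foot is near (109,203) and its tip near (102,160), and the capped bottle is on the right. In the side view all the outlines match; the network's capped_bottle runner-up there is really the peg. Next I fit the known shapes to the masks.

```bash
cat > fit.py <<'E'
from h import *
from scipy.optimize import minimize
a=np.linspace(0,2*np.pi,40,endpoint=False)
def ring(x,r):return np.c_[np.full(40,x),r*np.cos(a),r*np.sin(a)]   # axis along local x
def box(x):return np.array([[x,y,z] for y in(-.03,.03) for z in(-.03,.03)])
BOT=[np.r_[box(-.05),box(.05)],np.r_[box(-.05),ring(-.065,.0205)],np.r_[ring(-.065,.0205),ring(-.11,.0205)]]
PEG=[np.r_[ring(0,.03),ring(-.006,.03)],np.r_[ring(0,.0125),ring(.045,.0125),ring(.095,.004)]]
def place(parts,x,y,z,yaw,pitch=0):
    M=R.from_euler('xyz',[0,pitch,yaw],degrees=True).as_matrix()
    return [q@M.T+[x,y,z] for q in parts]
def render(p,parts):
    m=np.zeros((384,512),np.uint8)
    for q in parts:
        h=cv2.convexHull(proj(p,q).astype(np.float32))
        cv2.fillConvexPoly(m,np.round(h*16).astype(np.int32),1,shift=4)
    return m>0
def fit(views,mk,x0,st):
    def cost(v):
        c=0
        for p,m in views:
            r=render(p,mk(v)); c+=1-(r&m).sum()/(r|m).sum()
        return c
    best=None
    for _ in range(3):
        s=np.array([x0]+[np.array(x0)+np.eye(len(x0))[i]*st[i] for i in range(len(x0))])
        o=minimize(cost,x0,method='Nelder-Mead',options=dict(initial_simplex=s,xatol=1e-4,fatol=1e-4)); x0=o.x
    return o.x,o.fun
E
python3 - <<'E'
from fit import *
P={n:robot.get_image(n) for n in('top','side')}
V=lambda q:[(P[n],robot.cut_out(P[n],q)[0]['pixels']) for n in P]
b=onz(P['top'],[[246,170],[252,229]],.03);print(b)
mb=lambda v:place(BOT,v[0],v[1],.03,v[2])
vb=V('bottle')
yaw=np.degrees(np.arctan2(*(b[0]-b[1])[1::-1]))
for vs in(vb,vb[:1],vb[1:]):print('bottle',*fit(vs,mb,[b[0][0],b[0][1],yaw],[.01,.01,5]))
g=onz(P['top'],[[109,203],[102,160]],[.06,.127]);print(g)
vp=V('peg')
mp=lambda v:place(PEG,v[0],v[1],.06,v[2],-45)
yaw=np.degrees(np.arctan2(*(g[1]-g[0])[1::-1]))
for vs in(vp,vp[:1],vp[1:]):print('peg',*fit(vs,mp,[g[0][0],g[0][1],yaw],[.01,.01,5]))
E
```

```text
[[ 0.54593101  0.00798959  0.03      ]
 [ 0.4330272  -0.00296741  0.03      ]]
bottle [0.54226978 0.00914565 6.82045918] 0.22970220030134292
bottle [0.54252358 0.00904467 6.02347027] 0.08870034708831465
bottle [5.44845741e-01 1.10834623e-03 2.90255752e+00] 0.12132132132132134
[[0.48212338 0.26126163 0.06      ]
 [0.55243445 0.25387364 0.127     ]]
peg [ 0.48564382  0.26203128 -7.12735246] 0.19485404344626456
peg [ 0.48546191  0.26240066 -4.84142787] 0.07102272727272729
peg [ 0.4866411   0.26141832 -8.33163021] 0.06078224101479912
```

Call:
servo_tool(delta_pos=[[4.28, -3.78, 0.25], [4.28, -3.78, 0.25], [4.28, -3.78, 0.25], [4.28, -3.78, 0.25], [4.28, -3.78, 0.25], [4.28, -3.78, 0.25], [4.28, -3.78, 0.25], [4.28, -3.78, 0.25], [4.28, -3.78, 0.25], [4.28, -3.78, 0.25], [4.28, -3.78, 0.25], [4.28, -3.78, 0.25]], twist=[[0, 0, 0], [0, 0, 0], [0, 0, 0], [0, 0, 0], [0, 0, 0], [0, 0, 0], [0, 0, 0], [0, 0, 0], [0, 0, 0], [0, 0, 0], [0, 0, 0], [0, 0, 0]], jaw=8.54)

```text
time: 2.3
position: [0.5423, 0.0097, 0.2016]
eef_rot: [180.0, -0.1, 19.3]
ft_force: [0.2, -0.7, -0.6]
opening: 0.0853
finger_force: 0.0
```

Call:
servo_tool(delta_pos=[[0, 0, 0], [0, 0, 0], [0, 0, 0], [0, 0, 0], [0, 0, 0], [0, 0, 0], [0, 0, 0], [0, 0, 0], [0, 0, 0], [0, 0, 0], [0, 0, 0], [0, 0, 0]], twist=[[0, 0, -10.5], [0, 0, -10.5], [0, 0, -10.5], [0, 0, -10.5], [0, 0, -10.5], [0, 0, -10.5], [0, 0, -10.5], [0, 0, -10.5], [0, 0, -10.5], [0, 0, -10.5], [0, 0, -10.5], [0, 0, -10.5]])

```text
time: 3.8
position: [0.5414, 0.0079, 0.2014]
eef_rot: [180.0, 0.0, 145.6]
ft_force: [-0.9, -0.1, -0.1]
opening: 0.0856
finger_force: 0.0
```

Another 40.4° of turn brings the yaw to 186. Then a close look with the wrist camera.

Call:
servo_tool(delta_pos=[[0, 0, 0], [0, 0, 0], [0, 0, 0], [0, 0, 0], [0, 0, 0]], twist=[[0, 0, -10], [0, 0, -10], [0, 0, -10], [0, 0, -10], [0, 0, 0]])

```text
time: 4.42
position: [0.5414, 0.008, 0.2014]
eef_rot: [-180.0, 0.0, -174.8]
ft_force: [-0.2, 0.1, 0.8]
opening: 0.0852
finger_force: 0.0
```

```bash
python3 - <<'E'
from fit import *
p=robot.get_image('wrist'); r=robot.cut_out(p,'bottle')
for i in r: print(i['p'],i['at'],i['pixels'].sum())
m=r[0]['pixels']; f=p['frame'].copy()
x,c=fit([(p,m)],lambda v:place(BOT,v[0],v[1],.03,v[2]),[.5425,.008,6],[.01,.01,5]);print(x,c)
cv2.drawContours(f,cv2.findContours(m.astype(np.uint8),0,1)[0],-1,(0,255,0),1)
cv2.drawContours(f,cv2.findContours(render(p,place(BOT,x[0],x[1],.03,x[2])).astype(np.uint8),0,1)[0],-1,(0,0,255),1)
cv2.imwrite('pics/w1.png',f)
s=robot.sense();print(s['position'],s['eef_rot'],s['qpos'])
E
```

```text
0.66 [145.6, 255.0] 8527
[0.54254275 0.01058115 6.89540893] 0.08037544503182648
[0.54138294 0.00794182 0.20137092] [-1.79997714e+02  4.84913214e-03 -1.74857500e+02] [-6.00054608e+00  8.43385700e+00 -1.44384829e+01  6.71224607e+01
 -1.30536812e-03 -1.11430464e+01]
```

View pics/w1.png

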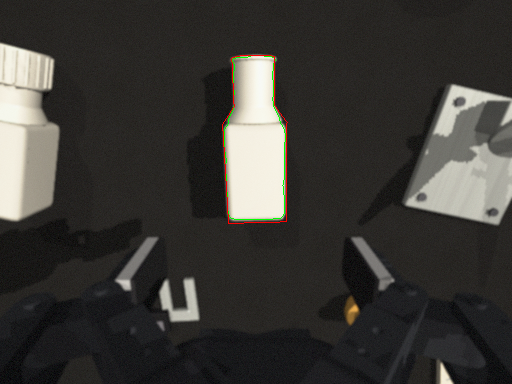

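The wrist view shows the open bottle's body at columns 224–286, rows 124–220, and its mouth near (253,57). It lies nearly parallel to the tool and sits between the fingers. The fit agrees with the top view to about 2 mm. I'll descend and grip.

Call:
servo_tool(delta_pos=[[0, 0.15, 4], [0, 0, 4], [0, 0, 4], [0, 0, 3.5], [0, 0, 2], [0, 0, 1.4], [0, 0, 0], [0, 0, 0]], twist=[[0, 0, 0], [0, 0, -0.5], [0, 0, 0], [0, 0, 0], [0, 0, 0], [0, 0, 0], [0, 0, 0], [0, 0, 0]])

```text
time: 5.52
position: [0.5422, 0.0093, 0.0132]
eef_rot: [-180.0, 0.1, -174.2]
ft_force: [-1.1, 1.5, 0.5]
opening: 0.085
finger_force: 0.0
```

Call:
servo_tool(delta_pos=[[0, 0, 0], [0, 0, 0], [0, 0, 0], [0, 0, 0], [0, 0, 0], [0, 0, 0], [0, 0, 0], [0, 0, 0]], twist=[[0, 0, 0], [0, 0, 0], [0, 0, 0], [0, 0, 0], [0, 0, 0], [0, 0, 0], [0, 0, 0], [0, 0, 0]], jaw=5.0)

```text
time: 6.52
position: [0.5426, 0.0093, 0.0136]
eef_rot: [-180.0, 0.1, -174.2]
ft_force: [-0.7, -0.1, 6.2]
opening: 0.0594
finger_force: 65.2
```

Call:
servo_tool(delta_pos=[[0, 0, -3], [0, 0, -4.5], [0, 0, -4.5], [0, 0, -4.5], [0, 0, -4.5], [0, 0, 0], [0, 0, 0], [0, 0, 0], [0, 0, 0], [0, 0, 0], [0, 0, 0]], twist=[[0, 0, 0], [0, 0, 0], [0, 0, 4], [0, 0, 4], [0, 0, 4.3], [0, -9, 0], [0, -9, 0], [0, -9, 0], [0, -9, 0], [0, -9, 0], [0, 0, 0]])

```text
time: 7.9
position: [0.5327, 0.0105, 0.2126]
eef_rot: [-180.0, 44.1, 173.5]
ft_force: [-1.0, -0.6, -1.8]
opening: 0.0596
finger_force: 64.9
```

```bash
python3 - <<'E'
from fit import *
s=robot.sense();print(s['position'],s['eef_rot'],s['qpos'])
T=R.from_euler('xyz',s['eef_rot'],degrees=True).as_matrix()
# model: body centre c0 in tool, bottle x = -tool x
P={n:robot.get_image(n) for n in('top','side')}
for n in P:
    m=robot.cut_out(P[n],'bottle'); 
    if not m: print(n,'none');continue
    print(n,m[0]['p'],m[0]['pixels'].sum())
    P[n]['m']=m[0]['pixels']
    f=P[n]['frame'].copy()
    c=s['position']+T@[0,0,-.0167]
    # bottle axes: x=-Tx,y=Ty,z=-Tz
    B=np.c_[-T[:,0],T[:,1],-T[:,2]]
    q=[k@B.T+c for k in BOT]
    pr=render(P[n],q)
    cv2.drawContours(f,cv2.findContours(m[0]['pixels'].astype(np.uint8),0,1)[0],-1,(0,255,0),1)
    cv2.drawContours(f,cv2.findContours(pr.astype(np.uint8),0,1)[0],-1,(0,0,255),1)
    cv2.imwrite(f'pics/{n}2.png',f)
a=cv2.imread('pics/top2.png');b=cv2.imread('pics/side2.png')
cv2.imwrite('pics/ts2.png',np.hstack([a[80:330,60:360],b[20:270,100:400]]))
E
```

```text
[0.53265294 0.01046114 0.21261195] [-179.98460374   44.05009194  173.52621662] [ -5.41502999 -17.0693849  -50.55699406  12.46739208  -0.75151073
   0.76100469]
top 0.65 2334
side 0.71 3447
```

View pics/ts2.png

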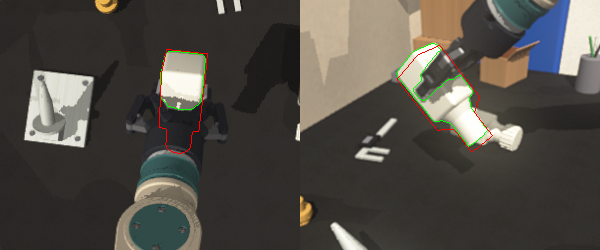

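The bottle is held level across the fingers and tilted about 44°. The model outline roughly matches the mask, with a few pixels of offset in the side view. I'll compute the move to the spot in line with the peg.

```bash
cat > go.py <<'E'
from fit import *
FOOT=np.array([.4857,.2620,.06]);YAW=-6.8
def target(d,c=(0,0,-.0167),foot=FOOT,yaw=YAW,rel=np.zeros(3)):
    # TCP pose with the mouth d m up the peg; c = body centre in tool frame, rel = rotvec(deg) bottle vs nominal, tool axes
    Bw=R.from_euler('xyz',[0,-45,yaw],degrees=True).as_matrix()
    Tw=Bw@np.diag([-1,1,-1])@R.from_rotvec(rel,degrees=True).as_matrix().T
    return foot+Bw[:,0]*(d+.11)-Tw@np.array(c),Tw
def delta(d,**k):
    s=robot.sense();T=R.from_euler('xyz',s['eef_rot'],degrees=True).as_matrix()
    p,Tw=target(d,**k)
    print('tcp',p.round(4),'dpos cm',(T.T@(p-s['position'])*100).round(2),'twist',R.from_matrix(T.T@Tw).as_rotvec(degrees=True).round(2))
E
python3 -c "
from go import *
delta(.125)"
```

```text
tcp [0.6624 0.2409 0.2144] dpos cm [-5.52 24.37  7.28] twist [0.21 0.26 0.2 ]
```

Call:
servo_tool(delta_pos=[[-1, 3, 1], [-1, 4.5, 1.3], [-1, 4.5, 1.3], [-1, 4.5, 1.3], [-1, 4.5, 1.3], [-0.5, 3.37, 1.1], [0, 0, 0], [0, 0, 0]], twist=[[0.2, 0.25, 0.2], [0, 0, 0], [0, 0, 0], [0, 0, 0], [0, 0, 0], [0, 0, 0], [0, 0, 0], [0, 0, 0]])

```text
time: 9.1
position: [0.6615, 0.2413, 0.2105]
eef_rot: [180.0, 44.8, 173.2]
ft_force: [-0.1, -0.7, -2.2]
opening: 0.0595
finger_force: 65.3
```

```bash
cat > look.py <<'E'
from go import *
import sys
k=sys.argv[1]
s=robot.sense();print(s['position'],s['eef_rot'],s['qpos'].round(1))
T=R.from_euler('xyz',s['eef_rot'],degrees=True).as_matrix()
views=[];ims={}
for n in('side','top'):
    p=robot.get_image(n)
    m=robot.cut_out(p,'bottle'); g=robot.cut_out(p,'peg')
    print(n,[(round(i['p'],2),i['at'],i['pixels'].sum()) for i in m],[(round(i['p'],2),i['at'],i['pixels'].sum()) for i in g])
    views.append((p,m[0]['pixels'])); ims[n]=p
def mk(v):
    B=T@R.from_rotvec([0,v[2],0],degrees=True).as_matrix()@np.diag([-1,1,-1])
    return [q@B.T+s['position']+T@[v[0],v[3],v[1]] for q in BOT]
def cost(v):
    c=0
    for i,(p,m) in enumerate(views):
        q=mk(v);r=render(p,q)
        c+=(m&~r).sum()/m.sum()
        if i==0:
            n=render(p,q[2:]); c+=(n&~m).sum()/n.sum()
    return c+10*abs(v[3])
x0=np.array([0,-.0167,0,0])
for _ in range(3):
    o=minimize(cost,x0,method='Nelder-Mead',options=dict(initial_simplex=np.vstack([x0,x0+np.diag([.006,.006,4,.004])]),xatol=1e-4,fatol=1e-4));x0=o.x
print('fit dx dz pitch dy',x0.round(4),o.fun,'nominal',cost([0,-.0167,0,0]))
out=[]
for (n,p),(_,m) in zip(ims.items(),views):
    f=cv2.resize(p['frame'],None,fx=2,fy=2,interpolation=cv2.INTER_CUBIC)
    up=lambda z:cv2.findContours(cv2.resize(z.astype(np.uint8),None,fx=2,fy=2),0,1)[0]
    cv2.drawContours(f,up(render(p,mk(x0))),-1,(0,0,255),1)
    cv2.drawContours(f,up(render(p,place(PEG,*FOOT,YAW,-45))),-1,(255,128,0),1)
    uv=proj(p,FOOT+np.array([.1,0,0])+[0,0,.1])[0]*2
    a=int(np.clip(uv[0]-200,0,1024-400));b=int(np.clip(uv[1]-280,0,768-560))
    out.append(f[b:b+560,a:a+400])
cv2.imwrite(f'pics/{k}.png',np.hstack(out))
E
python3 look.py l3
```

```text
[0.66148544 0.2413292  0.21045342] [179.97165474  44.80483786 173.18422494] [ 23.1   5.9 -30.7  12.7 -20.6  22.2]
side [(0.88, [182.1, 80.6], np.int64(4952))] [(0.65, [286.0, 166.0], np.int64(1637))]
top [(0.58, [79.8, 92.6], np.int64(2889))] [(0.66, [198.1, 106.1], np.int64(901))]
fit dx dz pitch dy [-0.0028 -0.0154  2.1051 -0.    ] 0.04956663396537485 nominal 0.09409042003493966
```

View pics/l3.png

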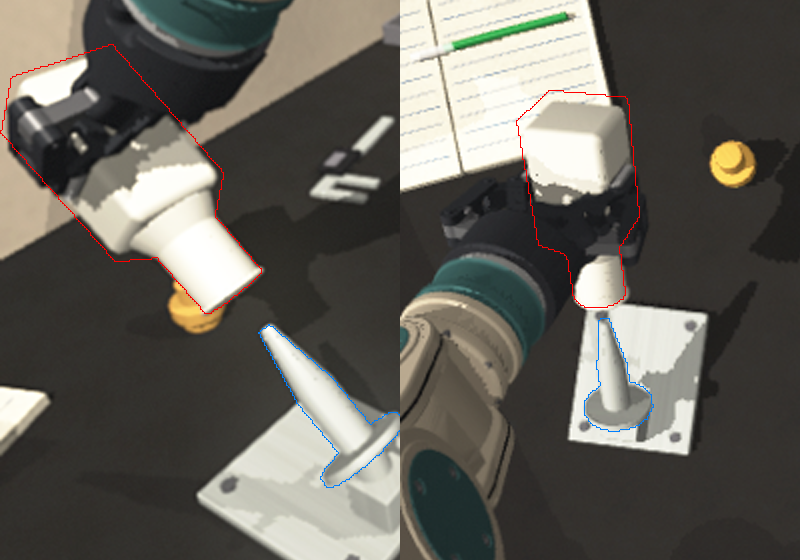

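The side view (left half) has the mouth centre at about (234,290), and the neck axis points at the peg tip at (267,328). In the top view the mouth at (600,303) sits just beyond the tip at (605,318). I'll apply the small fitted correction and slide down.

```bash
python3 -c "
from go import *
k=dict(c=(-.0028,0,-.0154),rel=np.array([0,2.1,0]))
for d in(.11,.06,0):delta(d,**k)
delta(.11)"
```

```text
tcp [0.6495 0.2425 0.203 ] dpos cm [ 1.19  0.12 -0.26] twist [-0.03 -2.34 -0.03]
tcp [0.6144 0.2467 0.1677] dpos cm [ 6.19  0.12 -0.24] twist [-0.03 -2.34 -0.03]
tcp [0.5722 0.2517 0.1252] dpos cm [12.19  0.12 -0.22] twist [-0.03 -2.34 -0.03]
tcp [0.6519 0.2422 0.2038] dpos cm [ 0.97  0.12 -0.14] twist [-0.03 -0.24 -0.03]
```

Call:
servo_tool(delta_pos=[[0.5, 0.1, -0.25], [0.7, 0, 0], [1, 0, 0], [1, 0, 0], [1, 0, 0], [1, 0, 0], [1, 0, 0], [0, 0, 0], [0, 0, 0]], twist=[[0, -2.2, 0], [0, 0, 0], [0, 0, 0], [0, 0, 0], [0, 0, 0], [0, 0, 0], [0, 0, 0], [0, 0, 0], [0, 0, 0]])

```text
time: 10.52
position: [0.6163, 0.2473, 0.1662]
eef_rot: [180.0, 47.0, 173.2]
ft_force: [0.2, -0.4, -1.3]
opening: 0.059
finger_force: 65.3
```

```bash
python3 look.py l4; python3 -c "
from go import *
k=dict(c=(-.0028,0,-.0154),rel=np.array([0,2.1,0]))
delta(0,**k)"
```

```text
[0.61626614 0.24726167 0.16622862] [179.96701017  46.99294523 173.19205427] [ 26.3   5.9 -38.7   3.4 -23.5  24. ]
side [(0.76, [220.4, 111.2], np.int64(5125))] [(0.96, [289.4, 169.6], np.int64(1341))]
top [(0.62, [113.3, 95.5], np.int64(2343)), (0.33, [200.0, 108.6], np.int64(775))] [(0.69, [203.2, 109.4], np.int64(753))]
fit dx dz pitch dy [-0.0029 -0.0149  2.0853 -0.    ] 0.015965051536653518 nominal 0.08790057662691164
tcp [0.5722 0.2517 0.1252] dpos cm [ 6.02 -0.07 -0.44] twist [ 0.01 -0.12 -0.01]
```

View pics/l4.png

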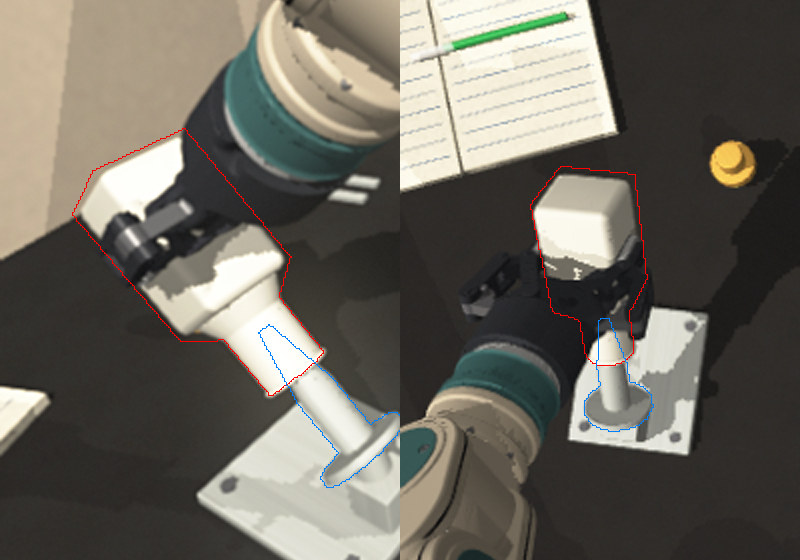

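The neck is over the peg tip, but it sits about 4 mm to the low side in the side view: the mouth centre is at (297,373) and the peg axis is towards its upper right. That agrees with the computed −0.44 cm in tool z, so I correct it and carry on down to the collar.

Call:
servo_tool(delta_pos=[[0, -0.05, -0.4], [0, 0, 0], [1, 0, 0], [1, 0, 0], [1, 0, 0], [1, 0, 0], [0.8, 0, 0], [0, 0, 0]], twist=[[0, 0, 0], [0, 0, 0], [0, 0, 0], [0, 0, 0], [0, 0, 0], [0, 0, 0], [0, 0, 0], [0, 0, 0]])

```text
time: 11.82
position: [0.5794, 0.2506, 0.1323]
eef_rot: [-179.9, 46.9, 173.3]
ft_force: [-0.1, -0.7, -1.2]
opening: 0.0597
finger_force: 65.3
```

```bash
python3 look.py l5; python3 -c "
from go import *
k=dict(c=(-.0028,0,-.0154),rel=np.array([0,2.1,0]))
delta(0,**k);print(robot.sense()['ft_force'])"
```

```text
[0.57938452 0.25060338 0.13233492] [-179.90322215   46.85784596  173.31272402] [ 28.8   6.5 -43.4  -0.9 -25.1  26. ]
side [(0.92, [252.8, 135.8], np.int64(4888))] [(0.95, [303.3, 182.1], np.int64(593))]
top [(0.92, [139.5, 96.7], np.int64(2266))] [(0.67, [208.7, 112.1], np.int64(317))]
fit dx dz pitch dy [-0.0032 -0.016   1.2762 -0.    ] 0.030871662073613845 nominal 0.08490086287609766
tcp [0.5722 0.2517 0.1252] dpos cm [ 1.25 -0.03 -0.03] twist [ 0.03 -0.1  -0.02]
[ 0.02817316  0.2043252  -0.84818457]
```

View pics/l5.png

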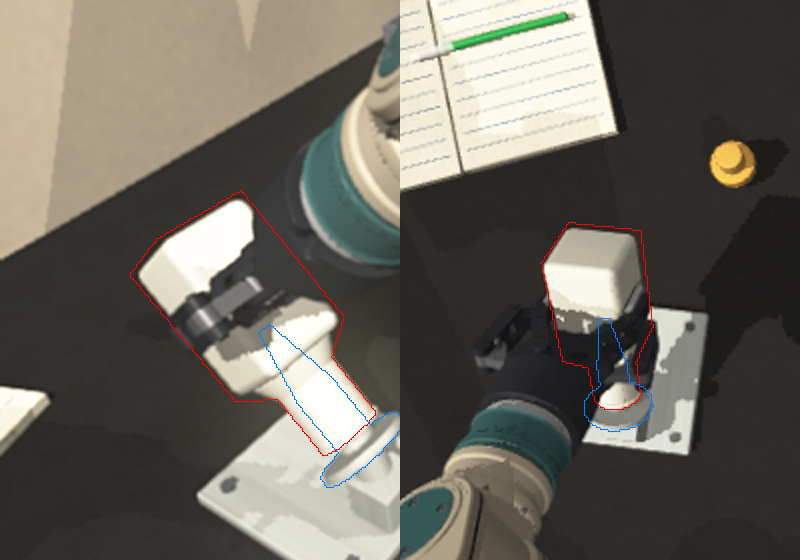

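The mouth is about 12 mm short of the collar, in line with the peg, with no contact force. I'll ease down.

Call:
servo_tool(delta_pos=[[0.4, 0, 0], [0.4, 0, 0], [0.2, 0, 0], [0.1, 0, 0], [0, 0, 0]], twist=[[0, 0, 0], [0, 0, 0], [0, 0, 0], [0, 0, 0], [0, 0, 0]])

```text
time: 12.75
position: [0.5739, 0.2515, 0.1266]
eef_rot: [-180.0, 47.1, 173.2]
ft_force: [2.3, -2.8, 2.9]
opening: 0.0597
finger_force: 65.5
```

Call:
servo_tool(delta_pos=[[0.1, 0, 0], [0.05, 0, 0], [0, 0, 0]], twist=[[0, 0, 0], [0, 0, 0], [0, 0, 0]])

```text
time: 13.12
position: [0.5739, 0.2515, 0.1267]
eef_rot: [180.0, 47.2, 173.1]
ft_force: [3.0, -4.7, 4.7]
opening: 0.0594
finger_force: 65.6
```

The motion has stopped against the collar with about 7 N. I'll release and back off along the tool axis.

Call:
servo_tool(delta_pos=[[0, 0, 0], [0, 0, 0], [0, 0, 0], [0, 0, 0], [0, 0, 0], [0, 0, 0], [0, 0, 0], [0, 0, 0]], twist=[[0, 0, 0], [0, 0, 0], [0, 0, 0], [0, 0, 0], [0, 0, 0], [0, 0, 0], [0, 0, 0], [0, 0, 0]], jaw=8.54)

```text
time: 14.12
position: [0.572, 0.2518, 0.1244]
eef_rot: [180.0, 47.0, 173.2]
ft_force: [-0.1, -0.3, -0.2]
opening: 0.0856
finger_force: 0.0
```

Call:
servo_tool(delta_pos=[[0, 0, -1], [0, 0, -1.5], [0, 0, -2], [0, 0, -2], [0, 0, -2], [0, 0, -2], [0, 0, -2], [0, 0, 0]], twist=[[0, 0, 0], [0, 0, 0], [0, 0, 0], [0, 0, 0], [0, 0, 0], [0, 0, 0], [0, 0, 0], [0, 0, 0]])

```text
time: 15.12
position: [0.4809, 0.2635, 0.2119]
eef_rot: [179.8, 47.1, 173.2]
ft_force: [0.4, 0.6, 0.6]
opening: 0.0856
finger_force: 0.0
```

```bash
python3 look.py l6
```

```text
[0.48088798 0.26349047 0.21189713] [179.78622112  47.10458206 173.15379709] [ 37.5  -7.9 -44.6  15.5 -30.6  33.6]
side [(0.64, [245.9, 131.4], np.int64(6341))] [(0.94, [304.7, 185.2], np.int64(406))]
top [] [(0.62, [205.1, 115.2], np.int64(202))]Traceback (most recent call last):
  File "look.py", line 11, in <module>
    views.append((p,m[0]['pixels'])); ims[n]=p
                    ~^^^
IndexError: list index out of range
```

```bash
python3 - <<'E'
from h import *
a=robot.get_image('side')['frame'];b=robot.get_image('top')['frame']
u=lambda z:cv2.resize(z,None,fx=2,fy=2)
cv2.imwrite('pics/l7.png',np.hstack([u(a[130:384,40:240]),u(b[40:294,20:220])]))
E
```

```text
(no output)
```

View pics/l7.png

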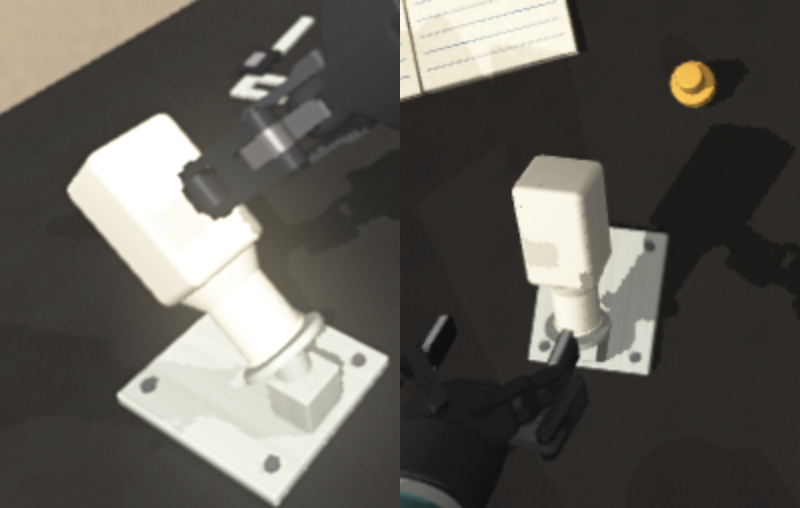

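The bottle hangs on the peg with its mouth on the collar, around (285,355) in the left half. The gripper is clear of it; in the top half the fingers are off to its lower left. I'll retreat a little more and hand in.

Call:
servo_tool(delta_pos=[[0, 0, -2], [0, 0, -2], [0, 0, 0], [0, 0, 0]], twist=[[0, 0, 0], [0, 0, 0], [0, 0, 0], [0, 0, 0]])

```text
time: 16.02
position: [0.4524, 0.2659, 0.2365]
eef_rot: [-180.0, 46.9, 173.2]
ft_force: [-0.2, -0.1, 0.3]
opening: 0.0854
finger_force: 0.0
```

```bash
python3 -c "
from h import *
print(robot.sense()['ft_force'],robot.hand_in())"
```

```text
the job is handed in; nothing more can be done
[-0.15774285 -0.1494215   0.30459302] None
```

The open bottle hangs mouth-down on the peg with its mouth on the collar, the capped bottle was not touched, the gripper is clear, and the job was handed in at about 16 s (no verdict was returned).

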